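# Turn the board and ready the indentation plunger

## Task

The board on the indentation stand has been tested at one end: turn it end for end on the stand, same face up, so that its untested end lies under the guides with the board snug against the back fence and the end stop, and let go of it. Then take the long plunger from the rack, thread it nose down through the upper guide bush and on through the lower one, and finish still holding it in the gripper with its nose about 10 mm above the board, never touching the board with it. Leave the short plunger, ring weight, offcuts and marker where they are.

Things in the scene. Friction and masses are not known exactly. Their poses are not given: they have to be found in the camera images.
- stand: Fixed indentation stand. Grey base, x -175 to 175, y -50 to 120 mm, its steel bed 20 mm above the bench. Column 25 mm thick, 190 mm high at x 105, y 75 mm; two guide arms, one above the other, run from it towards -y, 44 mm wide at most. Origin: on the bench below the centre of a fully seated board. The space on the stand's -y side is free for turning the board.
- fence (a point): Middle of the back fence's face, at bed height (stand x 0, y 22.5, z 20 mm). Two steel blocks 60 mm long, 14 mm thick, 10 mm high, facing the stand's -y, cover stand x -120 to -60 and 30 to 90 mm; between them is free room for a finger. A seated board has a long edge against both blocks.
- end_stop (a point): Middle of the end stop's face, at bed height (stand x 130, y -4, z 20 mm): a steel block 32 mm wide, 12 mm thick, 10 mm high, facing the stand's -x. A board seated against fence and stop has its centre at stand x 0, y 0 and lies along the stand's x.
- upper_bush (a point): Centre of the upper mouth of the upper guide bush, at stand x 105, y 0, z 145 mm. Brass bush, bore 14 mm, vertical, straight through, in a round boss 36 mm across and 20 mm tall (z 125 to 145 mm).
- lower_bush (a point): Centre of the upper mouth of the lower guide bush, at stand x 105, y 0, z 95 mm, straight below the upper one. Same bore of 14 mm, same boss (z 75 to 95 mm), so 35 mm are free between it and the top of the board.
- board: Brown layered bamboo board, 260 x 45 x 20 mm, about 0.25 kg, loose on the stand's bed. Origin: centre of its underside; x along its length, z up. At the start its dented +x end is under the bushes (x along the stand's x within 3 degrees), its centre 9 to 20 mm short of home both ways. Grip it across its 45 mm width at its middle, 105 mm from the bush axis.
- fresh_end (a point): Pencil cross on the board's top face at its untested end, 25 mm from that end (board x -105, y 0, z 20 mm). It comes under the bushes when the board is turned.
- rack: Fixed aluminium rack, foot 90 x 180 mm, with a level plate 60 x 160 mm on two end walls, plate top 150 mm above the bench. Two 16 mm holes at x 0, y -38 and 38 mm; a plunger hangs in each by its flange, to be lifted straight up. Which plunger is in which hole varies. Origin: on the bench below the plate's centre.
- plunger: The long plunger, steel, about 0.26 kg, loose, upright in the rack, nose 20 mm above the bench. Origin: tip of its nose; z up its axis to the head. Shank 12 mm thick with a half-round nose, z 0 to 130 mm; flange 34 mm across, z 130 to 136 mm; dark knurled round grip 22 mm thick, z 136 to 172 mm, by which it is held.
- short_plunger: A shorter plunger, not to be used: shank 85 mm, flange 34 mm across, thicker grip 29 mm across and 22 mm tall. Hangs in the rack's other hole, nose 65 mm above the bench. Origin: nose tip.
- ring_weight: Steel ring weight lying on the bench, 72 mm across, 18 mm high, 25 mm bore. Leave alone. Origin: centre of its underside.
- offcuts: Small pile of brown board offcuts, up to 120 mm long and 60 mm high. Leave alone. Origin: centre of its underside.
- marker: Marker pen lying on the bench, white with black cap, 130 mm long, 15 mm thick. Leave alone. Origin: its middle, on the bench.
Not all that is in view belongs to the job. Leave any orange or pink look-alike of the plunger alone.

How it is judged (in metres and radians):
On the way, in this order (a step that is already met when the one before it is completed fails the run):
1. the board lies turned end for end, same face up, home against fence and end stop, and is let go (x of board in the frame of stand between -0.005 and 0.003 m and y of board in the frame of stand between -0.005 and 0.003 m and z of board in the frame of stand between 0.017 and 0.022 m and angle between the x axis of board and the x axis of stand, either way round below 0.035 rad and angle between board's own z axis and vertical below 0.03 rad and x of fresh_end in the frame of stand above 0.095 m and contact force between the fingers and board below 0.2 N and linear speed of board below 0.02 m/s), for 0.2 s.
2. the long plunger's nose has come down through the upper bush (x of plunger in the frame of stand between 0.102 and 0.108 m and y of plunger in the frame of stand between -0.003 and 0.003 m and z of plunger in the frame of stand between 0.07 and 0.122 m), for 0.1 s.
3. its nose has come down through the lower bush (x of plunger in the frame of stand between 0.102 and 0.108 m and y of plunger in the frame of stand between -0.003 and 0.003 m and z of plunger in the frame of stand between 0.042 and 0.072 m), for 0.1 s.
At the end, for the whole second after the job is handed in: Board flat on the bed, untested end under the bushes, within 5 mm of home against fence and end stop and within 2 degrees of square. Long plunger upright through both bushes, held still by the gripper alone, its nose 4 to 16 mm above the board, not touching it (x of board in the frame of stand between -0.005 and 0.003 m and y of board in the frame of stand between -0.005 and 0.003 m and z of board in the frame of stand between 0.017 and 0.022 m and angle between the x axis of board and the x axis of stand, either way round below 0.035 rad and angle between board's own z axis and vertical below 0.03 rad and x of fresh_end in the frame of stand above 0.095 m and x of plunger in the frame of stand between 0.102 and 0.108 m and y of plunger in the frame of stand between -0.003 and 0.003 m and z of plunger in the frame of stand between 0.044 and 0.056 m and angle between plunger's own z axis and vertical below 0.06 rad and contact force between the fingers and plunger above 2 N and contact force between plunger and board below 0.2 N and linear speed of plunger below 0.02 m/s); the arm keeps its last pose, push and grip.
It fails at once if the plunger touches the board (contact force between plunger and board above 0.5 N).
It fails at once if the short plunger is taken from the rack or shoved (distance of short_plunger from where it was at the start of the episode above 0.02 m).
It fails at once if a bystander is moved (distance of any of ring_weight, offcuts, marker from where it was at the start of the episode above 0.03 m).
It also fails if it takes over 72 s, if anything falls off the work surface, if the arm or the gripper's body presses on something with over 40 N, if the wrist force passes 120 N, or if a joint passes its speed limit or range.

## Robot

A 6-joint arm with a two-finger parallel gripper is mounted at the origin on the work surface. World frame = base frame: x ahead of the robot, y to its left, z up, the work surface at z = 0. Lengths are in m, angles in degrees, forces in N, time in s.
With the tool pointing down it reaches from about 0.4 to 0.825 m from the base axis. Payload 7 kg.
Tool frame: the origin (TCP) lies midway between the tips of the shut fingers; the grasp point (between the pads) lies 19 mm behind it (hold_point_z is the distance from the TCP to the grasp point, in m); z points along the fingers, y is the line along which they close (so a half turn about z gives the same grasp; the last joint's range is limited). The gripper opens to 88 mm and grips with 3 to 60 N. Pads are 19 mm wide; open, the fingers measure 130 mm over their backs; the gripper's body (78 mm by 193 mm) begins 47 mm behind the grasp point.
Start: joints at [-52.878, 20.546, 0.682, 0, -70.136, -16.507], TCP at [0.238, -0.632, 0.227] pointing down, gripper open.
Joint ranges: [-176.03, 176.03], [-82.01, 121.73], [-58.28, 71.71], [-173.87, 95.51], [-174.79, -0.11], [-173.66, 173.66]. Speed limits (degrees/s): [136.94, 136.94, 172.46, 180, 180, 180].

## Interface

Orientations are given as [roll, pitch, yaw] about the fixed x, y, z axes, in that order (R = Rz(yaw) Ry(pitch) Rx(roll)).
In Python, from plant import get_state, capture, close_job, hold_point_z gives the robot as it stands.
- The arm moves only by the shell command python3 -m inch 'ROWS' [FORCE]. ROWS is text: rows parted by semicolons, each of 5 numbers parted by spaces: the shift along the tool's x, y, z normalised to -1 to 1, where 1 is 0.15 m, then the turn about the tool's z normalised to -1 to 1, where 1 is 360 degrees, then the opening, from 0 (shut) to 1 (fully open). In form: tx ty tz spin grip; .... A call has exactly 8 rows; each row shifts and turns the commanded pose from where the row before left it, along the tool's axes as they then stand; what a row does not reach is not made up. A row lasts 1/8 s, in which the tool goes at most 62.5 mm and 10.7 degrees, less where a joint would pass 70% of its speed; a pose out of reach is approached as far as the arm can. A call with a number of a shift or a turn outside -1 to 1 is refused whole. A call with a gripper value outside its range is refused whole. The fingers move at their own pace and stop on an object; FORCE is the grip in N (left out, the last holds). Time passes only in rows, so rows that do not move let the fingers close, or fill a call up. It gives the time, the measured TCP pose, the force, the opening and the grip force at its end, in the units of the state.
- get_state(): the state, without advancing time (a new reading comes with each control period).
- capture(name): name is "side" or "top"; returns a dict with "color" (384x512x3 uint8, blue, green, red), "mtx" (3x3 intrinsics, pixels), "dist_coeffs" ([k1, k2, p1, p2, k3] as OpenCV has them; the pictures are not rectified), "R" (3x3) and "t" (3): a world point X has camera coordinates R X + t. Camera axes: x right, y down, z forward; pixel columns grow to the right and rows downward; lengths in m; the calibration is good to about 2 mm. A picture is of the moment at which its call begins. There is no depth.
- close_job(): hands the job in; it is judged then, once.
The state is a dict: "time_s": time; "joints": joint angles; "qd": joint speeds; "joint_torque": joint torques, N m; "tcp_pos": TCP position; "eef_rot": TCP orientation; "contact_force": force on the tool from outside, world axes, zero at the start; "moment": the same for the moment, N m; "gripper_width": finger opening in m; "gripper_force": force on a finger pad.
Only numpy, scipy, OpenCV 4.12 (cv2) and the standard library are available. Lean on these libraries where they do the work, as an engineer would, in place of code of your own. Each camera call takes 0.05 s, during which the arm holds its last target. There are 200 camera calls.

## Working session

There is one attempt and no reset: what is moved stays moved. The work goes in short steps, Python scripts to look and compute and a shell command to move; the robot and the scene stay as the last step left them, time stands still between calls to the robot, and variables do not carry over. Pictures are saved under pics/ and viewed, at most 10 in all, crops included, and the job is handed in when it is done.

```bash
mkdir -p pics; cat > h.py <<'E'
import numpy as np, cv2
from plant import get_state, capture, close_job, hold_point_z
def ray(c,uv):
    p=cv2.undistortPoints(np.array(uv,float).reshape(-1,1,2),np.array(c["mtx"]),np.array(c["dist_coeffs"])).reshape(-1,2)
    R=np.array(c["R"]);t=np.array(c["t"])
    return -R.T@t, (R.T@np.c_[p,np.ones(len(p))].T).T
def onz(c,uv,z):
    o,d=ray(c,uv); return o+d*((z-o[2])/d[:,2])[:,None]
def proj(c,X):
    R=np.array(c["R"]); return cv2.projectPoints(np.array(X,float).reshape(-1,3),cv2.Rodrigues(R)[0],np.array(c["t"],float),np.array(c["mtx"]),np.array(c["dist_coeffs"]))[0].reshape(-1,2)
def tri(c1,u1,c2,u2):
    o1,d1=ray(c1,u1);o2,d2=ray(c2,u2);d1=d1[0];d2=d2[0]
    A=np.c_[d1,-d2];s=np.linalg.lstsq(A,o2-o1,rcond=None)[0]
    a=o1+s[0]*d1;b=o2+s[1]*d2;return (a+b)/2,np.linalg.norm(a-b)
E
python3 - <<'E'
from h import *
import pickle
s=get_state();print(s,hold_point_z)
cs={n:capture(n) for n in("side","top")}
pickle.dump(cs,open("c0.pkl","wb"))
for n,c in cs.items():
    cv2.imwrite(f"pics/{n}0.png",cv2.resize(c["color"],(800,600),interpolation=cv2.INTER_CUBIC))
    print(n,c["mtx"],c["dist_coeffs"],-np.array(c["R"]).T@np.array(c["t"]),np.array(c["R"]))
E
```

```text
{'time_s': 0.0, 'joints': array([-5.28759223e+01,  2.05907534e+01,  6.32229719e-01, -2.23594417e-02,
       -7.01359738e+01, -1.65071543e+01]), 'qd': array([-0.07848076,  0.02098076, -0.00619047, -0.03754885, -0.05832238,
       -0.03607184]), 'joint_torque': array([-2.57476012e-05, -5.82713449e+01,  2.93054062e+01,  6.99748322e+00,
        6.92470014e-03, -2.23899474e-04]), 'tcp_pos': array([ 0.23748446, -0.63129675,  0.22561162]), 'eef_rot': array([ 1.79903424e+02, -6.70010989e-03, -1.59390686e+02]), 'contact_force': array([ 0.09962044,  0.53544792, -0.17129506]), 'moment': array([ 0.00669861, -0.00254892, -0.03473459]), 'gripper_force': 0.0, 'gripper_width': 0.08756153260734886} 0.0188
side [[390.36374732   0.         257.74171274]
 [  0.         390.36374732 188.00906461]
 [  0.           0.           1.        ]] [0.01751669 0.         0.         0.         0.        ] [-0.01264487  0.65465832  0.63162745] [[-0.74138015 -0.67096228 -0.01284856]
 [-0.340117    0.39217955 -0.85470207]
 [ 0.57851179 -0.62928914 -0.51895981]]
top [[472.82424061   0.         242.43707397]
 [  0.         472.82424061 184.83323871]
 [  0.           0.           1.        ]] [-0.03700039  0.          0.          0.          0.        ] [0.36300596 0.02356292 1.35065003] [[-8.44672146e-04 -9.99987332e-01  4.96209446e-03]
 [-9.81825720e-01 -1.12410323e-04 -1.89784726e-01]
 [ 1.89782879e-01 -5.03221784e-03 -9.81813188e-01]]
```

View pics/side0.png

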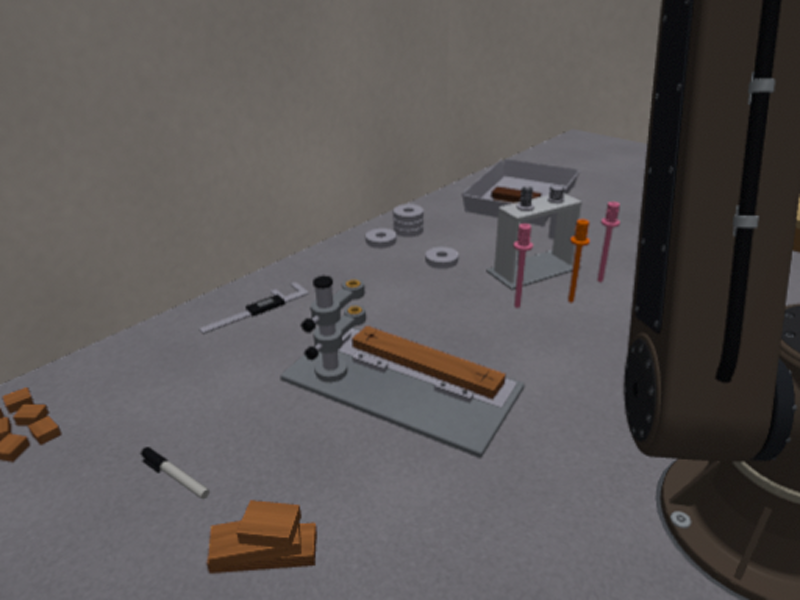

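View pics/top0.png

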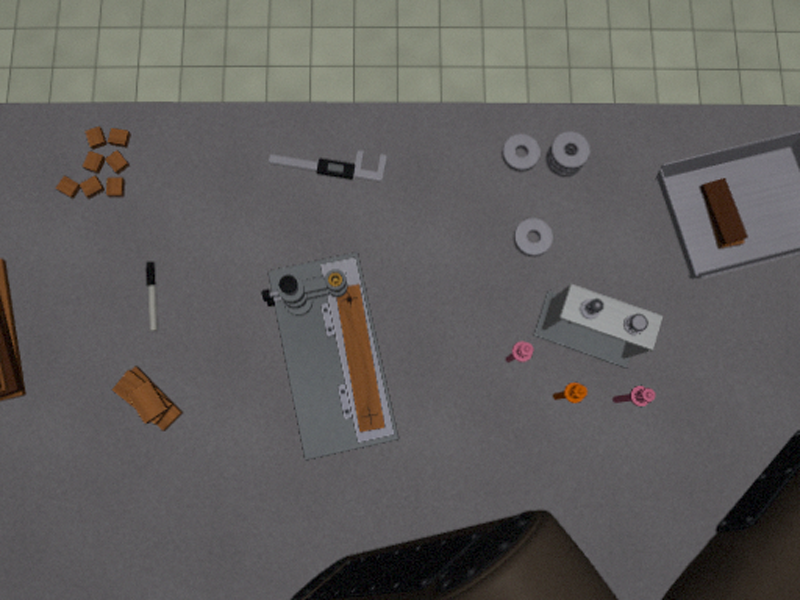

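The side view shows the board on the stand (about 425,360), with the bushes at (353,285) and (355,312). The rack is at (540,230), and the taller, dark plunger is in its left hole. In the top view the bush is at (335,281), the board runs from (350,290) to (370,430), and the long plunger's head is at (593,307).

```bash
python3 - <<'E'
from h import *
import pickle
cs=pickle.load(open("c0.pkl","rb"))
T=cs["top"]["color"];S=cs["side"]["color"]
def crop(im,x0,y0,w,h,k): return cv2.resize(im[y0:y0+h,x0:x0+w],None,fx=k,fy=k,interpolation=cv2.INTER_CUBIC)
M=np.zeros((600,800,3),np.uint8)
def put(a,x,y): M[y:y+a.shape[0],x:x+a.shape[1]]=a
put(crop(T,165,155,100,148,4),0,0)
put(crop(T,340,178,88,60,4),410,0)
put(crop(S,308,112,68,72,4),410,250)
cv2.imwrite("pics/m1.png",M)
cv2.imwrite("pics/s1.png",crop(S,175,170,165,124,4.8))
for n,c in cs.items():
    hsv=cv2.cvtColor(c["color"],cv2.COLOR_BGR2HSV)
    g=cv2.inRange(hsv,(15,110,90),(30,255,255)); b=cv2.inRange(hsv,(4,100,60),(16,255,255))
    for nm,m in(("gold",g),("brown",b)):
        N,l,st,ce=cv2.connectedComponentsWithStats(m)
        for i in range(1,N):
            if st[i,4]>12:
                r=cv2.minAreaRect(np.argwhere(l==i)[:,::-1].astype(np.float32))
                print(n,nm,st[i],ce[i].round(1),np.round(cv2.boxPoints(r),1).tolist() if st[i,4]>400 else "")
E
```

```text
side gold [222 179   9   5  29] [225.6 181.1] 
side gold [223 196   9   5  27] [226.6 198.2] 
side brown [316 120  17   5  49] [324.4 122.1] 
side brown [364 140  13  54 281] [369.7 160.5] 
side brown [ 226  209   97   41 1193] [275.6 229. ] [[225.1999969482422, 218.3000030517578], [229.5, 206.10000610351562], [323.0, 239.10000610351562], [318.70001220703125, 251.3000030517578]]
side brown [  2 248  18  13 129] [ 10.3 253.7] 
side brown [  9 258  29  25 340] [ 23.2 268.6] 
side brown [  0 267  17  25 221] [  5.1 280.1] 
side brown [ 133  320   69   42 1854] [167.9 341.7] [[133.0, 320.0], [201.0, 320.0], [201.0, 361.0], [133.0, 361.0]]
top gold [210 175   9   8  52] [214.1 178.7] 
top brown [ 55  81  12  13 107] [60.2 86.9] 
top brown [ 69  82  13  11 107] [75.1 86.8] 
top brown [ 53  97  13  13 108] [ 58.9 102.8] 
top brown [ 67  97  15  13 106] [ 74.  102.8] 
top brown [ 36 113  14  13 111] [ 42.6 118.9] 
top brown [ 51 113  14  13 110] [ 57.7 118.7] 
top brown [ 68 114  11  11 108] [ 72.7 119.1] 
top brown [452 115  26  43 338] [465.  136.6] 
top brown [  0 166  11  63 196] [  3.6 193.6] 
top brown [ 216  182   30   94 1421] [230.2 230.3] [[213.89999389648438, 184.5], [229.6999969482422, 181.6999969482422], [245.8000030517578, 273.0], [230.0, 275.79998779296875]]
top brown [  0 232   4  19  41] [  0.9 242.8] 
top brown [ 72 235  44  41 797] [ 92.9 254.9] [[70.0, 248.0], [85.0, 233.0], [116.0, 264.0], [101.0, 279.0]]
top brown [354 245  22  13 182] [366.2 251.1] 
top brown [  0 250  15   6  33] [  7.8 252.8]
```

View pics/m1.png

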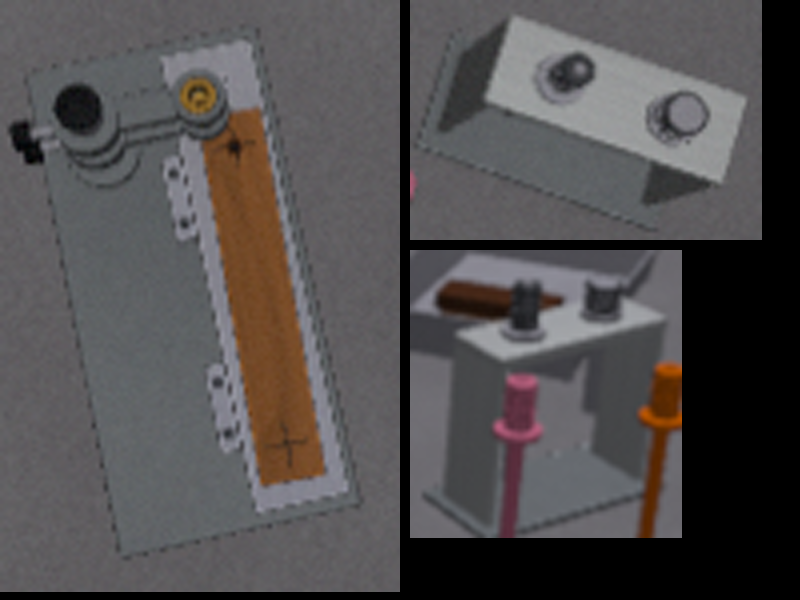

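View pics/s1.png

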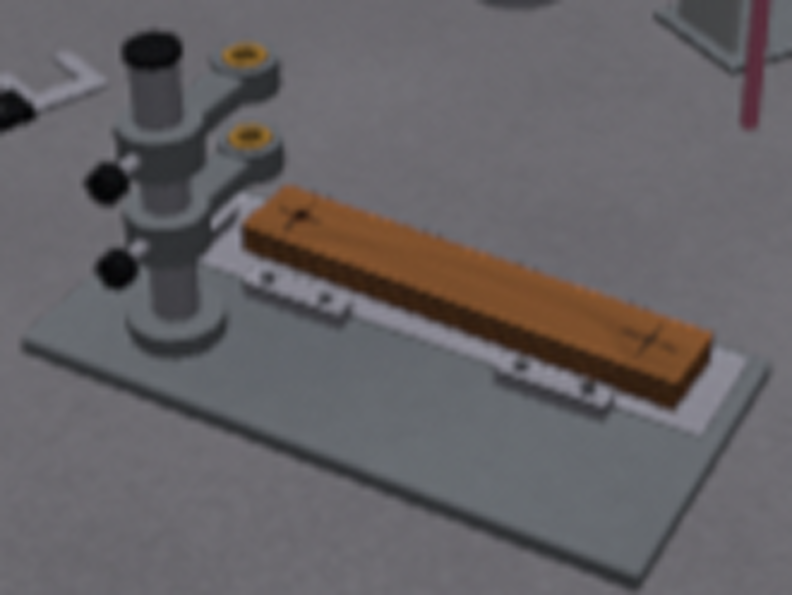

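The fence-block screw holes, the bush rings, both board crosses and the rack corners can all be seen clearly. Top montage pixels: holes (173,174), (184,224), (217,382), (228,434); rack plate corners (512,17), (746,98), (722,183), (487,101).

```bash
cat > fit.py <<'E'
from h import *
import pickle
from scipy.optimize import least_squares
cs=pickle.load(open("c0.pkl","rb"));T=cs["top"];S=cs["side"]
tp=lambda a,ox=165,oy=155,k=4,sx=0,sy=0:(np.array(a,float)-[sx,sy]+.5)/k-.5+[ox,oy]
def W(p,X):
    X=np.array(X,float);c,s=np.cos(p[2]),np.sin(p[2]);R=np.array([[c,-s,0],[s,c,0],[0,0,1]])
    return X@R.T+[p[0],p[1],0]
P=np.array([[60,29.5,30],[-90,29.5,30],[105,0,145]])/1e3
ut=np.vstack([tp([[178.5,199],[222.5,408]]),[[214.1,178.7]]])
us=np.vstack([tp([[296,288.5],[554.5,377.5]],175,170,4.8),[[225.6,181.1],[226.6,198.2]]])
Ps=np.vstack([P,[[.105,0,.095]]])
f=lambda p:np.r_[(proj(T,W(p,P))-ut).ravel(),(proj(S,W(p,Ps))-us).ravel()]
def fit(sel):
    return least_squares(lambda p:f(p)[sel],[.5,.15,.17])
for nm,sel in(("both",slice(None)),("top",slice(0,6)),("side",slice(6,14))):
    r=fit(sel);print(nm,r.x[:2].round(4),np.degrees(r.x[2]).round(2),f(r.x).round(2))
p=fit(slice(None)).x
if __name__=="__main__":
    inv=lambda X:(W([0,0,-p[2]],X-[p[0],p[1],0])*1e3).round(1)
    print("dent,fresh top",inv(onz(T,tp([[235,147],[288,443]]),.04)).tolist())
    print("dent,fresh side",inv(onz(S,tp([[300,216],[650,341]],175,170,4.8),.04)).tolist())
    # rack
    c=onz(T,tp([[512,17],[746,98],[722,183],[487,101]],340,178,4,410,0),.15)
    print("rack corners",c.round(3).tolist(),np.linalg.norm(np.diff(c,axis=0),axis=1).round(3))
    m=c.mean(0);d=c[1]-c[0]+c[2]-c[3];d/=np.linalg.norm(d);print("rack",m.round(4),np.degrees(np.arctan2(*d[1::-1])).round(2),"holes",(m-.038*d).round(4),(m+.038*d).round(4))
    # plunger heads: flange centres z=.156
    print("head",onz(T,tp([[581,69],[688,110]],340,178,4,410,0),.192).round(4).tolist(), onz(S,tp([[526,286],[604,283]],308,112,4,410,250),.192).round(4).tolist())
    h=cv2.cvtColor(T["color"],cv2.COLOR_BGR2HSV)
    print("pink",onz(T,np.array([[522,351],[575,392],[643,396]])/1.5625,.17).round(3).tolist())
E
python3 fit.py
```

```text
both [0.5102 0.0691] 12.51 [-0.14 -0.09 -0.02  0.05 -0.27 -0.14  0.22 -0.01  0.06  0.05  0.   -0.14
  0.09 -0.28]
top [0.5099 0.0688] 12.36 [ 0.03 -0.05  0.01  0.12 -0.03 -0.08  0.39 -0.08  0.15  0.07  0.23 -0.21
  0.32 -0.35]
side [0.5102 0.0694] 12.63 [-0.29 -0.05 -0.07  0.06 -0.47 -0.11  0.13  0.09  0.04  0.09 -0.13 -0.05
 -0.04 -0.18]
dent,fresh top [[85.7, -17.5, 40.0], [-123.3, -9.7, 40.0]]
dent,fresh side [[86.0, -15.4, 40.0], [-124.1, -7.6, 40.0]]
rack corners [[0.603, -0.302, 0.15], [0.55, -0.451, 0.15], [0.494, -0.432, 0.15], [0.548, -0.283, 0.15]] [0.159 0.058 0.158]
rack [ 0.5487 -0.3668  0.15  ] -109.63 holes [ 0.5615 -0.331   0.15  ] [ 0.5359 -0.4026  0.15  ]
head [[0.5615, -0.3319, 0.192], [0.5355, -0.3976, 0.192]] [[0.5601, -0.3232, 0.192], [0.5188, -0.3659, 0.192]]
pink [[0.49, -0.212, 0.17], [0.424, -0.295, 0.17], [0.417, -0.404, 0.17]]
```

```bash
cat >> h.py <<'E'
def plan(x,y,z,yaw,s=None):
    s=s or get_state();p=s["tcp_pos"];y0=s["eef_rot"][2]
    sp=(y0-yaw+180)%360-180
    a=np.radians(yaw);d=np.array([x,y,z])-p
    t=np.array([d[0]*np.cos(a)+d[1]*np.sin(a), d[0]*np.sin(a)-d[1]*np.cos(a), -d[2]])
    print("t",round(s["time_s"],2),"tcp",p.round(4),"rot",s["eef_rot"].round(1),"F",s["contact_force"].round(1),"w",round(s["gripper_width"],4),"| spin",(sp/360).round(4),"shift",(t/.15).round(3))
def stand(x,y,p=(.5102,.0691,np.radians(12.5))):
    c,s=np.cos(p[2]),np.sin(p[2]);return p[0]+c*x-s*y,p[1]+s*x+c*y
E
python3 -c "
from h import *
plan(.4944,.0528,.20,-169.6)"
```

```text
t 0.1 tcp [ 0.2375 -0.6314  0.2257] rot [ 179.9   -0.  -159.4] F [-0.  -0.   0.6] w 0.0874 | spin 0.0284 shift [-2.508  4.177  0.171]
```

```bash
python3 -m inch '0 0 0 .0284 1; -.18 .3 0 0 1; -.18 .3 0 0 1; -.18 .3 0 0 1; -.18 .3 0 0 1; -.18 .3 0 0 1; -.18 .3 0 0 1; -.18 .3 0 0 1' 30
python3 -m inch '-.18 .3 0 0 1; -.18 .3 0 0 1; -.18 .3 0 0 1; -.18 .3 0 0 1; -.18 .3 0 0 1; -.18 .3 .1 0 1; -.16 .26 .07 0 1; 0 0 0 0 1'
python3 -c "
from h import *
plan(.4944,.0528,.024,-169.6)"
```

```text
time_s: 1.1
tcp_pos: [0.3669, -0.2862, 0.2264]
eef_rot: [180.0, -0.0, -169.6]
contact_force: [1.0, 0.0, 0.1]
gripper_width: 0.0875
gripper_force: 0.0
time_s: 2.1
tcp_pos: [0.4941, 0.0518, 0.1997]
eef_rot: [-180.0, -0.1, -169.4]
contact_force: [-0.8, -0.5, -0.3]
gripper_width: 0.0878
gripper_force: 0.0
t 2.1 tcp [0.4941 0.0518 0.1997] rot [-1.800e+02 -1.000e-01 -1.694e+02] F [-0.8 -0.5 -0.3] w 0.0878 | spin 0.0004 shift [-0.003  0.006  1.171]
```

```bash
python3 -m inch '0 0.006 .3 0 1; 0 0 .3 0 1; 0 0 .3 0 1; 0 0 .2 0 1; 0 0 .06 0 1; 0 0 0 0 .4; 0 0 0 0 .4; 0 0 0 0 .4' 30
python3 -m inch '0 0 0 0 .3; 0 0 0 0 .3; 0 0 0 0 .3; 0 0 0 0 .3; 0 0 0 0 .3; 0 0 0 0 .3; 0 0 0 0 .3; 0 0 0 0 .3' 30
python3 -c "
from h import *
x,y=stand(-.02,-.16)
print(x,y)
plan(x,y,.024,-169.6)"
```

```text
time_s: 3.1
tcp_pos: [0.4945, 0.0508, 0.0282]
eef_rot: [180.0, 0.1, -169.6]
contact_force: [0.0, 0.3, -0.5]
gripper_width: 0.0632
gripper_force: 0.0
time_s: 4.1
tcp_pos: [0.4941, 0.0508, 0.0275]
eef_rot: [180.0, 0.0, -169.6]
contact_force: [-2.3, 1.5, 5.7]
gripper_width: 0.0445
gripper_force: 30.0
0.5253044180876978 -0.0914361534179514
t 4.1 tcp [0.4941 0.0508 0.0275] rot [ 180.     0.  -169.6] F [-2.3  1.5  5.7] w 0.0445 | spin 0.0 shift [-0.034 -0.97   0.023]
```

```bash
python3 -m inch '0 0 -.06 0 .3; 0 0 -.06 0 .3; 0 0 0 0 .3; 0 -.1 0 0 .3; 0 -.1 0 0 .3; 0 0 0 0 .3; 0 0 0 0 .3; 0 0 0 0 .3' 40
python3 - <<'E'
from h import *
plan(.4711,-.0318,.0455,-169.6)
c=capture("side");cv2.imwrite("pics/s2.png",c["color"])
E
```

```text
time_s: 5.1
tcp_pos: [0.4992, 0.021, 0.045]
eef_rot: [180.0, -0.0, -169.6]
contact_force: [-0.1, 0.3, -2.7]
gripper_width: 0.0447
gripper_force: 40.0
t 5.1 tcp [0.4992 0.021  0.045 ] rot [ 180.    -0.  -169.6] F [-0.1  0.3 -2.7] w 0.0447 | spin -0.0 shift [ 0.248 -0.313 -0.003]
```

View pics/s2.png

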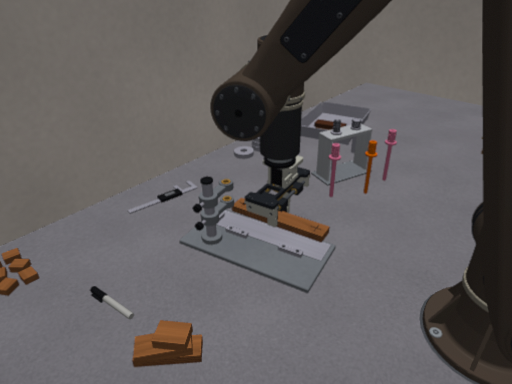

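```bash
python3 -m inch '.08 -.1 0 0 .3; .08 -.1 0 0 .3; .09 -.11 0 0 .3; 0 0 0 -.015 .3; 0 0 0 -.0281 .3; 0 0 0 -.0281 .3; 0 0 0 -.0281 .3; 0 0 0 -.0281 .3' 40
python3 -m inch '0 0 0 -.0281 .3; 0 0 0 -.0281 .3; 0 0 0 -.0281 .3; 0 0 0 -.0281 .3; 0 0 0 -.0281 .3; 0 0 0 -.0281 .3; 0 0 0 -.0281 .3; 0 0 0 -.0281 .3'
python3 -m inch '0 0 0 -.0281 .3; 0 0 0 -.0281 .3; 0 0 0 -.0281 .3; 0 0 0 -.0281 .3; 0 0 0 -.0281 .3; 0 0 0 -.013 .3; 0 0 0 0 .3; 0 0 0 0 .3'
python3 - <<'E'
from h import *
plan(*stand(-.012,-.012),.0455,12.5)
c=capture("top")
hsv=cv2.cvtColor(c["color"],cv2.COLOR_BGR2HSV);b=cv2.inRange(hsv,(4,100,60),(16,255,255))
cv2.imwrite("pics/t3.png",cv2.resize(c["color"][150:300,150:300],None,fx=4,fy=4,interpolation=cv2.INTER_CUBIC))
E
```

```text
time_s: 6.15
tcp_pos: [0.47, -0.0326, 0.0451]
eef_rot: [180.0, -0.0, -123.5]
contact_force: [-0.1, -0.1, -1.5]
gripper_width: 0.0441
gripper_force: 40.0
time_s: 7.15
tcp_pos: [0.47, -0.0326, 0.0451]
eef_rot: [180.0, 0.0, -42.5]
contact_force: [-0.4, -0.4, -2.6]
gripper_width: 0.0447
gripper_force: 40.0
time_s: 8.15
tcp_pos: [0.4704, -0.032, 0.0451]
eef_rot: [-180.0, -0.0, 12.3]
contact_force: [1.1, -0.5, -3.0]
gripper_width: 0.0445
gripper_force: 40.0
t 8.15 tcp [ 0.4704 -0.032   0.0451] rot [-180.    -0.    12.3] F [ 1.1 -0.5 -3. ] w 0.0445 | spin -0.0005 shift [ 0.325 -0.521 -0.003]
```

View pics/t3.png

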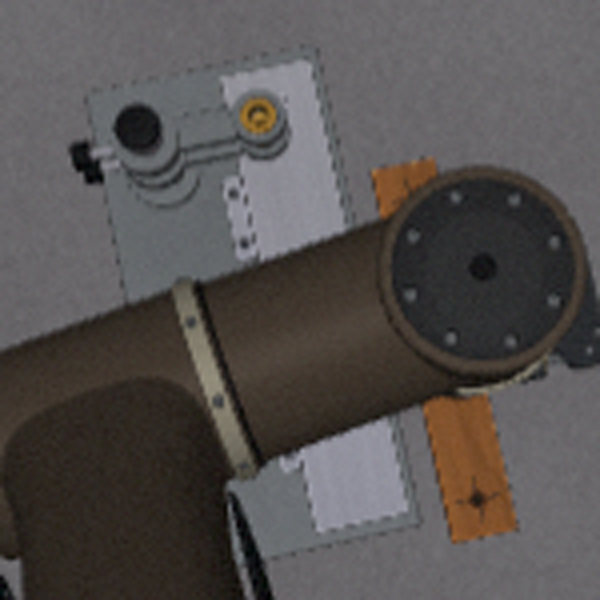

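The board has been turned: the fresh cross is at (410,183) near the column end and the dent at (477,500). Next I compute the held pose and what is left to travel.

```bash
python3 - <<'E'
from h import *
c=capture("top")
q=onz(c,(np.array([[410,183],[477,500.]])+.5)/4-.5+150,.0576)
m=q.mean(0);d=q[0]-q[1];yw=np.degrees(np.arctan2(d[1],d[0]))
s=get_state();print(m,yw,np.linalg.norm(d),m[:2]-s["tcp_pos"][:2])
tx,ty=stand(-.010,-.008)
e=np.array([tx,ty])-m[:2]
plan(s["tcp_pos"][0]+e[0],s["tcp_pos"][1]+e[1],s["tcp_pos"][2]-.0166,s["eef_rot"][2]+12.5-yw)
E
```

```text
[ 0.4750011  -0.03196079  0.0576    ] 11.52086790521275 0.2207887450806971 [ 0.00445796 -0.00018496]
t 8.25 tcp [ 0.4705 -0.0318  0.0451] rot [-180.    -0.    12.4] F [ 0.1 -0.7 -2. ] w 0.0444 | spin -0.0027 shift [ 0.316 -0.549  0.111]
```

```bash
python3 -m inch '.07 -.1 0 0 .3; .07 -.1 0 0 .3; .07 -.1 0 0 .3; .07 -.1 0 0 .3; .07 -.1 0 0 .3; 0 -.038 0 0 .3; 0 0 .05 0 .3; 0 0 .05 0 .3'
python3 -m inch '0 0 0 0 .3; 0 0 .01 0 .3; 0 0 0 0 .3; 0 0 .01 0 .3; 0 0 0 0 .3; 0 0 0 0 .3; 0 0 0 0 .3; 0 0 0 0 .3'
python3 -c "
from h import *
plan(*stand(0,0),.0275,12.5)"
```

```text
time_s: 9.25
tcp_pos: [0.5041, 0.0582, 0.0294]
eef_rot: [-180.0, 0.0, 12.4]
contact_force: [0.1, 0.0, -3.3]
gripper_width: 0.0442
gripper_force: 40.0
time_s: 10.25
tcp_pos: [0.5048, 0.0587, 0.0275]
eef_rot: [180.0, -0.0, 12.5]
contact_force: [-2.4, -1.1, 4.6]
gripper_width: 0.0447
gripper_force: 40.0
t 10.25 tcp [0.5048 0.0587 0.0275] rot [180.   -0.   12.5] F [-2.4 -1.1  4.6] w 0.0447 | spin -0.0001 shift [ 0.05 -0.06 -0.  ]
```

```bash
python3 -m inch '0 -.01 0 0 .3; 0 -.01 0 0 .3; 0 -.01 0 0 .3; 0 -.01 0 0 .3; 0 0 0 0 .3; 0 0 0 0 .3; 0 0 0 0 .3; 0 0 0 0 .3'
python3 -m inch '0 -.01 0 0 .3; 0 0 0 0 .3; 0 -.007 0 0 .3; 0 0 0 0 .3; 0 0 0 0 .3; 0 0 0 0 .3; 0 0 0 0 .3; 0 0 0 0 .3'
python3 -c "
from h import *
plan(*stand(0,0),.0275,12.5)"
```

```text
time_s: 11.25
tcp_pos: [0.5038, 0.0644, 0.0275]
eef_rot: [180.0, -0.1, 12.5]
contact_force: [0.7, -4.1, 5.6]
gripper_width: 0.0447
gripper_force: 40.0
time_s: 12.25
tcp_pos: [0.5033, 0.0669, 0.0275]
eef_rot: [180.0, -0.1, 12.5]
contact_force: [0.6, -3.7, 5.3]
gripper_width: 0.0448
gripper_force: 40.0
t 12.25 tcp [0.5033 0.0669 0.0275] rot [ 1.80e+02 -1.00e-01  1.25e+01] F [ 0.6 -3.7  5.3] w 0.0448 | spin -0.0001 shift [ 0.048 -0.005 -0.   ]
```

```bash
python3 -m inch '0 -.005 0 0 .3; 0 0 0 0 .3; 0 0 0 0 .3; 0 0 0 0 .3; 0 0 0 0 .3; 0 0 0 0 .3; 0 0 0 0 .3; 0 0 0 0 .3' | grep -E "tcp|force"
python3 -m inch '0 -.005 0 0 .3; 0 0 0 0 .3; 0 0 0 0 .3; 0 0 0 0 .3; 0 0 0 0 .3; 0 0 0 0 .3; 0 0 0 0 .3; 0 0 0 0 .3' | grep -E "tcp|force"
```

```text
tcp_pos: [0.5033, 0.0671, 0.0275]
contact_force: [2.2, -6.8, 4.9]
gripper_force: 40.0
tcp_pos: [0.5032, 0.0672, 0.0275]
contact_force: [6.4, -11.6, 4.0]
gripper_force: 40.0
```

```bash
python3 -m inch '.01 0 0 0 .3; .01 0 0 0 .3; .01 0 0 0 .3; .008 0 0 0 .3; 0 0 0 0 .3; 0 0 0 0 .3; 0 0 0 0 .3; 0 0 0 0 .3' | grep -E "tcp|t_force|rot"
python3 -m inch '.006 0 0 0 .3; 0 0 0 0 .3; 0 0 0 0 .3; 0 0 0 0 .3; .005 0 0 0 .3; 0 0 0 0 .3; 0 0 0 0 .3; 0 0 0 0 .3' | grep -E "tcp|t_force|rot"
```

```text
tcp_pos: [0.5035, 0.0671, 0.0274]
eef_rot: [179.9, 0.5, 12.4]
contact_force: [-17.1, -6.0, 27.1]
tcp_pos: [0.5051, 0.0674, 0.0274]
eef_rot: [179.9, 0.5, 12.4]
contact_force: [-16.6, -5.1, 27.4]
```

```bash
python3 -m inch '0 0 -.006 0 .3; 0 0 0 0 .3; 0 0 0 0 .3; 0 0 0 0 .3; 0 0 0 0 .3; 0 0 0 0 .3; 0 0 0 0 .3; 0 0 0 0 .3' | grep -E "tcp|t_force|rot"
python3 -c "
from h import *
plan(*stand(0,0),.0275,12.5)
c=capture('side');cv2.imwrite('pics/s4.png',cv2.resize(c['color'][170:294,175:340],None,fx=4.8,fy=4.8,interpolation=cv2.INTER_CUBIC))"
```

```text
tcp_pos: [0.5061, 0.0677, 0.0275]
eef_rot: [179.9, 0.4, 12.4]
contact_force: [-8.4, -7.8, 11.8]
t 17.25 tcp [0.5061 0.0677 0.0275] rot [179.9   0.4  12.4] F [-8.4 -7.8 11.8] w 0.0445 | spin -0.0002 shift [ 0.029 -0.003 -0.   ]
```

View pics/s4.png

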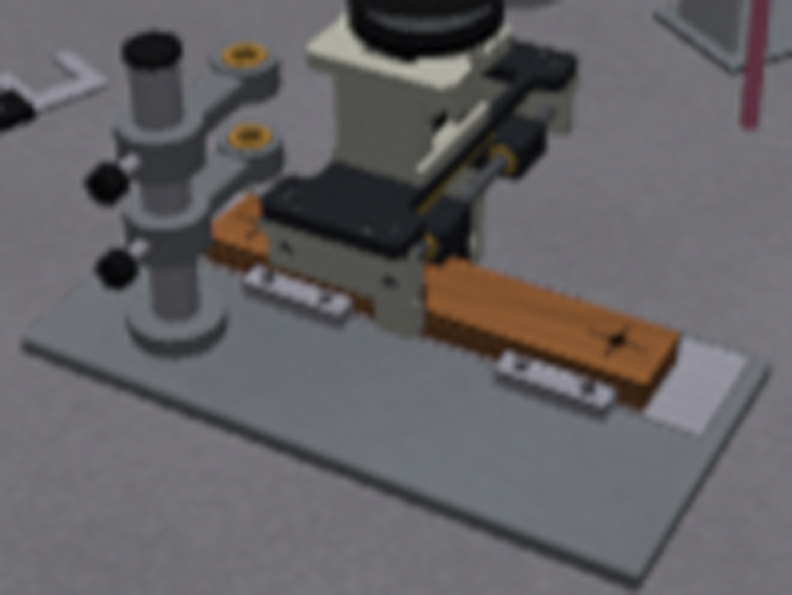

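The board is snug on the fence. The dent is at (616,341) and the far end at about (660,380). Friction under the downward press is what was holding it, so I'll relieve the load a little and keep sliding.

```bash
python3 -m inch '0 0 -.005 0 .3; .005 0 0 0 .3; 0 0 0 0 .3; .005 0 0 0 .3; 0 0 0 0 .3; 0 0 0 0 .3; 0 0 0 0 .3; 0 0 0 0 .3' | grep -E "tcp|t_force|rot"
python3 - <<'E'
from fit import *
inv=lambda X:(W([0,0,-p[2]],X-[p[0],p[1],0])*1e3).round(1)
print("before: dent",inv(onz(S,tp([[616,341]],175,170,4.8),.04)))
plan(*stand(0,0),.0275,12.5)
E
```

```text
tcp_pos: [0.508, 0.0681, 0.0275]
eef_rot: [179.9, 0.4, 12.4]
contact_force: [-4.0, -7.8, 0.6]
both [0.5102 0.0691] 12.51 [-0.14 -0.09 -0.02  0.05 -0.27 -0.14  0.22 -0.01  0.06  0.05  0.   -0.14
  0.09 -0.28]
top [0.5099 0.0688] 12.36 [ 0.03 -0.05  0.01  0.12 -0.03 -0.08  0.39 -0.08  0.15  0.07  0.23 -0.21
  0.32 -0.35]
side [0.5102 0.0694] 12.63 [-0.29 -0.05 -0.07  0.06 -0.47 -0.11  0.13  0.09  0.04  0.09 -0.13 -0.05
 -0.04 -0.18]
before: dent [[-109.4    0.5   40. ]]
t 18.3 tcp [0.508  0.0681 0.0275] rot [179.9   0.4  12.4] F [-4.  -7.8  0.6] w 0.0447 | spin -0.0003 shift [ 0.016 -0.003  0.   ]
```

```bash
python3 -m inch '.005 0 0 0 .3; 0 0 0 0 .3; .005 0 0 0 .3; 0 0 0 0 .3; 0 0 0 0 .3; 0 0 0 0 .3; 0 0 0 0 .3; 0 0 0 0 .3' | grep -E "tcp|t_force|rot"
python3 -m inch '.005 0 0 0 .3; 0 0 0 0 .3; .003 0 0 0 .3; 0 0 0 0 .3; 0 0 0 0 .3; 0 0 0 0 .3; 0 0 0 0 .3; 0 0 0 0 .3' | grep -E "tcp|t_force|rot"
```

```text
tcp_pos: [0.5094, 0.0684, 0.0276]
eef_rot: [179.9, 0.4, 12.4]
contact_force: [-4.8, -7.5, 1.8]
tcp_pos: [0.5106, 0.0687, 0.0275]
eef_rot: [179.9, 0.4, 12.4]
contact_force: [-4.2, -8.0, 2.5]
```

```bash
python3 -m inch '.005 0 0 0 .3; 0 0 0 0 .3; 0 0 0 0 .3; 0 0 0 0 .3; 0 0 0 0 .3; 0 0 0 0 .3; 0 0 0 0 .3; 0 0 0 0 .3' | grep -E "tcp|t_force|rot"
python3 -m inch '.005 0 0 0 .3; 0 0 0 0 .3; 0 0 0 0 .3; 0 0 0 0 .3; 0 0 0 0 .3; 0 0 0 0 .3; 0 0 0 0 .3; 0 0 0 0 .3' | grep -E "tcp|t_force|rot"
python3 -c "
from h import *
plan(*stand(0,0),.0275,12.5)
c=capture('side');cv2.imwrite('pics/s5.png',cv2.resize(c['color'][170:294,175:340],None,fx=4.8,fy=4.8,interpolation=cv2.INTER_CUBIC))"
```

```text
tcp_pos: [0.5108, 0.0688, 0.0275]
eef_rot: [179.9, 0.4, 12.4]
contact_force: [-6.8, -7.5, 3.6]
tcp_pos: [0.5109, 0.0688, 0.0275]
eef_rot: [179.9, 0.5, 12.4]
contact_force: [-8.3, -6.9, 6.1]
t 22.3 tcp [0.5109 0.0688 0.0275] rot [179.9   0.5  12.4] F [-8.3 -6.9  6.1] w 0.0448 | spin -0.0003 shift [-0.004 -0.003  0.   ]
```

View pics/s5.png

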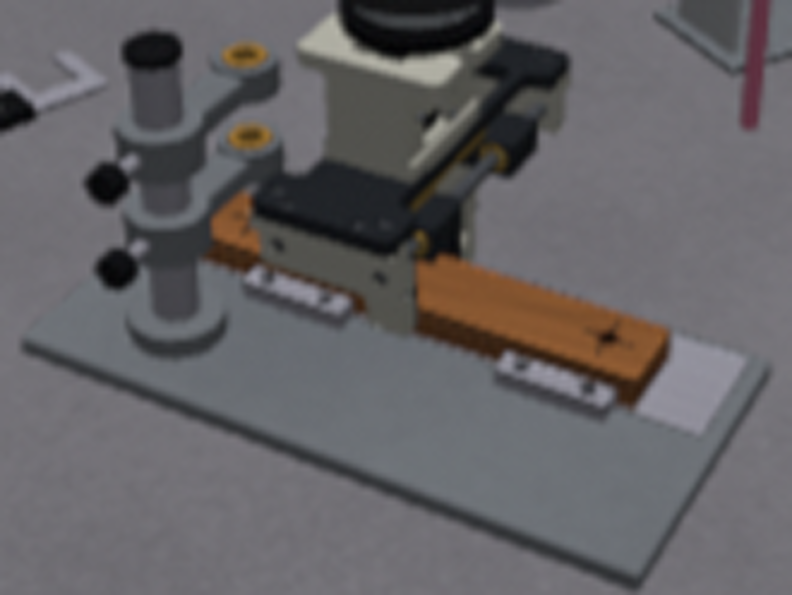

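The dent is at (607,338), about 4.6 mm further on. The position has stopped advancing while the force keeps rising, so the board is against the stop. Next I release it, rise and check.

```bash
python3 -m inch '0 0 0 0 .6; 0 0 0 0 .8; 0 0 0 0 .8; 0 0 0 0 .8; 0 0 -.05 0 .8; 0 0 -.2 0 .8; 0 0 -.35 0 .8; 0 0 -.4 0 .8' | grep -E "tcp|t_force|rot|width"
python3 -m inch '0 .2 -.35 0 .6; 0 .3 0 .015 .6; 0 .3 0 .028 .5; 0 0 0 .028 .5; 0 0 0 .028 .5; 0 0 0 .028 .5; 0 0 0 .028 .5; 0 0 0 .028 .5'| grep -E "tcp|t_force|rot|width"
python3 -m inch '0 0 0 .028 .5; 0 0 0 .028 .5; 0 0 0 .028 .5; 0 0 0 .028 .5; 0 0 0 .028 .5; 0 0 0 .015 .5; 0 0 0 0 .5; 0 0 0 0 .5'| grep -E "tcp|t_force|rot|width"
python3 - <<'E'
from fit import *
inv=lambda X:(W([0,0,-p[2]],X-[p[0],p[1],0])*1e3).round(1)
plan(.5615,-.3313,.22,-109.6)
for n in("top","side"):
    c=capture(n);hsv=cv2.cvtColor(c["color"],cv2.COLOR_BGR2HSV);b=cv2.inRange(hsv,(4,100,60),(16,255,255))
    N,l,st,ce=cv2.connectedComponentsWithStats(b)
    q=proj(c,W(p,[[-.05,0,.04]]))[0].round().astype(int);i=l[q[1],q[0]]
    print(n,st[i]);
    if n=="top": print(inv(onz(c,cv2.boxPoints(cv2.minAreaRect(np.argwhere(l==i)[:,::-1].astype(np.float32))),.04)).tolist())
E
```

```text
tcp_pos: [0.5145, 0.071, 0.1803]
eef_rot: [180.0, 0.1, 12.4]
contact_force: [1.4, 0.6, 1.1]
gripper_width: 0.0701
tcp_pos: [0.5367, -0.0467, 0.2318]
eef_rot: [-180.0, -0.0, -53.8]
contact_force: [0.2, -1.2, -0.5]
gripper_width: 0.0438
tcp_pos: [0.5368, -0.0466, 0.2315]
eef_rot: [-180.0, 0.0, -109.1]
contact_force: [0.2, 0.4, -0.2]
gripper_width: 0.0439
both [0.5102 0.0691] 12.51 [-0.14 -0.09 -0.02  0.05 -0.27 -0.14  0.22 -0.01  0.06  0.05  0.   -0.14
  0.09 -0.28]
top [0.5099 0.0688] 12.36 [ 0.03 -0.05  0.01  0.12 -0.03 -0.08  0.39 -0.08  0.15  0.07  0.23 -0.21
  0.32 -0.35]
side [0.5102 0.0694] 12.63 [-0.29 -0.05 -0.07  0.06 -0.47 -0.11  0.13  0.09  0.04  0.09 -0.13 -0.05
 -0.04 -0.18]
t 25.35 tcp [ 0.5368 -0.0466  0.2315] rot [-180.     0.  -109.1] F [ 0.2  0.4 -0.2] w 0.0439 | spin 0.0014 shift [ 1.733 -0.792  0.077]
top [215 211  27  59 901]
[[27.9, 22.3, 40.0], [27.8, -22.5, 40.0], [-129.4, -22.1, 40.0], [-129.1, 21.7, 40.0]]
side [ 219  210   95   40 1185]
```

```bash
python3 -m inch '.289 -.132 0 .0014 .5; .289 -.132 0 0 .5; .289 -.132 0 0 .5; .289 -.132 0 0 .5; .289 -.132 0 0 .5; .288 -.132 0 0 .5; 0 0 0 0 .5; 0 0 0 0 .5'| grep -E "tcp|t_force|rot|width"
python3 - <<'E'
from h import *
plan(.5615,-.3313,.162,-109.6)
c=capture("side");cv2.imwrite("pics/s6.png",cv2.resize(c["color"][60:180,280:440],None,fx=4.8,fy=4.8,interpolation=cv2.INTER_CUBIC))
E
```

```text
tcp_pos: [0.5609, -0.3315, 0.2307]
eef_rot: [179.9, 0.0, -109.8]
contact_force: [-0.4, 0.9, -0.4]
gripper_width: 0.0437
t 26.45 tcp [ 0.5609 -0.3315  0.2307] rot [ 179.9    0.  -109.8] F [-0.4  0.9 -0.4] w 0.0437 | spin -0.0004 shift [-0.003 -0.003  0.458]
```

View pics/s6.png

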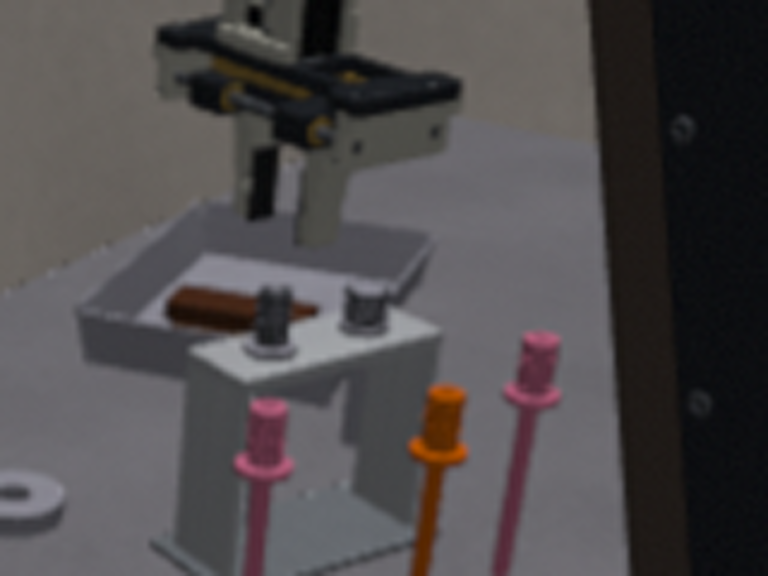

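The gripper is above the rack, with the finger tips centred near (283,230) and the long plunger's head top at (275,290). I check this by projecting the estimated head position.

```bash
python3 - <<'E'
from h import *
c=capture("side");t=capture("top")
q=proj(c,[[.5615,-.331,.192],[.5615,-.331,.156],[.5609,-.3315,.2307]])
print("crop px head top, flange top, tcp:",((q-[280,60]+.5)*4.8-.5).round(0).tolist())
u=(np.array([[275,290.]])+.5)/4.8-.5+[280,60]
print(tri(c,u,t,(np.array([[584-410,63.]])+.5)/4-.5+[340,178]))
E
```

```text
crop px head top, flange top, tcp: [[279.0, 289.0], [273.0, 342.0], [286.0, 230.0]]
(array([ 0.56596798, -0.33480872,  0.18895123]), np.float64(0.00038787782495624173))
```

```bash
python3 -m inch '0 0 .2 0 .5; 0 0 .15 0 .5; 0 0 .1 0 .5; 0 0 0 0 .5; 0 0 0 0 .2; 0 0 0 0 .15; 0 0 0 0 .12; 0 0 0 0 .1' 20| grep -E "tcp|force|rot|width"
python3 -m inch '0 0 0 0 .1; 0 0 0 0 .1; 0 0 0 0 .1; 0 0 0 0 .1; 0 0 0 0 .1; 0 0 0 0 .1; 0 0 0 0 .1; 0 0 0 0 .1' 40| grep -E "tcp|force|rot|width"
```

```text
tcp_pos: [0.5614, -0.3315, 0.1645]
eef_rot: [-180.0, -0.0, -109.7]
contact_force: [-1.1, 1.9, 4.8]
gripper_width: 0.0216
gripper_force: 20.0
tcp_pos: [0.5614, -0.3315, 0.1644]
eef_rot: [-180.0, -0.0, -109.7]
contact_force: [-1.1, 2.7, 6.1]
gripper_width: 0.0212
gripper_force: 40.0
```

```bash
python3 -m inch '0 0 -.1 0 .1; 0 0 -.2 0 .1; 0 0 -.2 0 .1; 0 0 -.2 0 .1; 0 0 -.2 0 .1; 0 0 -.1 0 .1; 0 0 0 0 .1; 0 0 0 0 .1'| grep -E "tcp|force|rot|width"
python3 -c "
from h import *
plan(*stand(.105,0),.313,-109.6)"
```

```text
tcp_pos: [0.5607, -0.331, 0.3121]
eef_rot: [179.9, 0.0, -109.7]
contact_force: [0.0, -0.3, -3.4]
gripper_width: 0.0213
gripper_force: 40.0
t 29.6 tcp [ 0.5607 -0.331   0.3121] rot [ 179.9    0.  -109.7] F [ 0.  -0.3 -3.4] w 0.0213 | spin -0.0004 shift [-2.772  0.619 -0.006]
```

```bash
python3 -m inch '-.1 .022 0 0 .1; -.2 .045 0 0 .1; -.25 .056 0 0 .1; -.25 .056 0 0 .1; -.25 .056 0 0 .1; -.25 .056 0 0 .1; -.25 .056 0 0 .1; -.25 .056 0 0 .1'| grep -E "tcp|rot"
python3 -m inch '-.25 .056 0 0 .1; -.25 .056 0 0 .1; -.2 .045 0 0 .1; -.15 .033 0 0 .1; -.07 .016 0 0 .1; 0 0 0 0 .1; 0 0 0 0 .1; 0 0 0 0 .1'| grep -E "tcp|force|rot|width"
python3 - <<'E'
from h import *
plan(*stand(.105,0),.313,-109.6)
c=capture("side");t=capture("top")
M=np.zeros((600,800,3),np.uint8)
M[:600,:395]=cv2.resize(c["color"][100:220,190:269],None,fx=5,fy=5,interpolation=cv2.INTER_CUBIC)
M[:395,400:795]=cv2.resize(t["color"][130:209,170:249],None,fx=5,fy=5,interpolation=cv2.INTER_CUBIC)
cv2.imwrite("pics/m7.png",M)
E
```

```text
tcp_pos: [0.5951, -0.0549, 0.3129]
eef_rot: [179.9, -0.0, -109.7]
tcp_pos: [0.613, 0.0826, 0.3138]
eef_rot: [-180.0, 0.0, -109.8]
contact_force: [0.8, 0.1, -2.9]
gripper_width: 0.0216
gripper_force: 40.0
t 31.6 tcp [0.613  0.0826 0.3138] rot [-180.     0.  -109.8] F [ 0.8  0.1 -2.9] w 0.0216 | spin -0.0006 shift [-0.057  0.023  0.006]
```

View pics/m7.png

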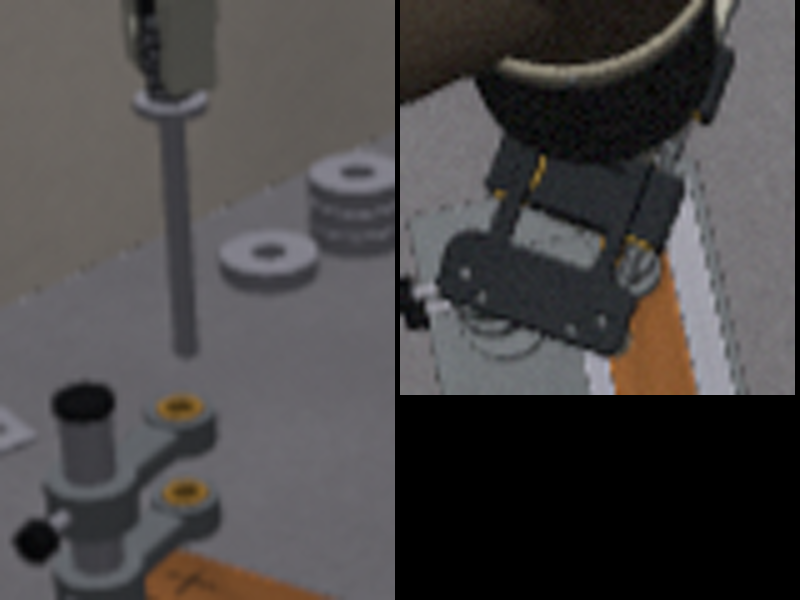

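The nose tip is at about (187,357) in the side crop, with the shaft axis running from (172,115) to (186,350). The upper bush mouth is at (181,407) and the lower at (186,492). The top view is blocked by the gripper. I compare these with projections.

```bash
python3 - <<'E'
from h import *
c=capture("side");s=get_state();T=s["tcp_pos"]
cr=lambda q:((q-[190,100]+.5)*5-.5).round(1).tolist()
z0=T[2]-.1444
bx,by=stand(.105,0)
print("pred nose,shaft30,shaft115",cr(proj(c,[[T[0],T[1],z0],[T[0],T[1],z0+.005],[T[0],T[1],z0+.1],[T[0],T[1],z0+.13]])))
print("pred bush",cr(proj(c,[[bx,by,.145],[bx,by,.095]])))
# sensitivities: crop px per mm along tool x, tool y, z
a=np.radians(-109.8);tx=np.array([np.cos(a),np.sin(a),0]);ty=np.array([np.sin(a),-np.cos(a),0])
b=np.array([T[0],T[1],z0]);q0=proj(c,b)
for d in(tx,ty,[0,0,1]): print(((proj(c,b+.001*np.array(d))-q0)*5).round(2))
# gradient profile of the shaft
g=cv2.cvtColor(c["color"],cv2.COLOR_BGR2GRAY)
for r in range(128,174,4): print(r,g[r,215:238].tolist())
E
```

```text
pred nose,shaft30,shaft115 [[189.8, 356.7], [189.3, 347.8], [178.4, 168.4], [174.7, 107.6]]
pred bush [[180.0, 406.8], [185.5, 491.6]]
[[ 1.85 -0.48]]
[[0.84 0.85]]
[[-0.11 -1.78]]
128 [102, 101, 100, 100, 100, 101, 91, 68, 62, 62, 60, 62, 91, 99, 99, 98, 97, 97, 97, 96, 97, 94, 96]
132 [100, 100, 100, 100, 100, 100, 99, 73, 61, 62, 61, 61, 82, 97, 98, 98, 97, 97, 96, 96, 97, 96, 96]
136 [101, 100, 99, 100, 100, 100, 100, 77, 63, 62, 62, 60, 74, 93, 97, 98, 97, 97, 97, 97, 96, 96, 95]
140 [101, 100, 99, 100, 99, 99, 98, 83, 66, 62, 62, 60, 67, 93, 98, 97, 96, 96, 96, 96, 89, 94, 99]
144 [99, 98, 98, 99, 97, 97, 98, 93, 70, 61, 62, 60, 62, 92, 101, 102, 102, 101, 100, 101, 101, 102, 102]
148 [98, 97, 89, 96, 99, 99, 101, 99, 76, 62, 62, 61, 60, 84, 99, 103, 101, 101, 102, 107, 116, 121, 126]
152 [101, 101, 101, 101, 100, 100, 100, 99, 81, 64, 62, 61, 60, 75, 95, 101, 101, 100, 92, 88, 109, 124, 128]
156 [100, 99, 99, 100, 100, 100, 101, 101, 87, 68, 61, 62, 61, 71, 94, 100, 101, 101, 101, 93, 75, 62, 59]
160 [102, 101, 101, 102, 103, 102, 101, 102, 100, 74, 61, 62, 60, 62, 94, 103, 103, 103, 103, 103, 103, 102, 102]
164 [103, 102, 103, 103, 102, 104, 103, 104, 104, 81, 63, 62, 62, 61, 88, 100, 102, 102, 102, 103, 103, 103, 103]
168 [102, 101, 103, 103, 103, 102, 102, 103, 101, 85, 66, 63, 61, 60, 80, 98, 103, 102, 102, 101, 102, 102, 101]
172 [101, 101, 101, 100, 101, 101, 102, 102, 104, 103, 97, 91, 91, 99, 102, 101, 101, 101, 101, 101, 101, 101, 100]
```

```bash
cat >> h.py <<'E'
def shaft(c,nose,r0,r1,half=6):
    """mean column offset (px) of the dark shaft from the predicted axis, fitted at top and bottom rows"""
    ax=proj(c,[[nose[0],nose[1],nose[2]+h] for h in np.linspace(0,.13,40)])
    g=cv2.cvtColor(c["color"],cv2.COLOR_BGR2GRAY).astype(float);out=[]
    for r in range(r0,r1):
        u=np.interp(r,ax[::-1,1],ax[::-1,0]);i=int(round(u));w=g[r,i-half:i+half+1]
        bg=np.interp(np.arange(len(w)),[0,len(w)-1],[np.median(w[:2]),np.median(w[-2:])])
        d=np.clip(bg-w-5,0,None)
        if d.sum()>40: out.append((r,(d*np.arange(i-half,i+half+1)).sum()/d.sum()-u))
    out=np.array(out);k=np.polyfit(out[:,0],out[:,1],1);return np.polyval(k,[r0,r1-1]).round(2),len(out),np.std(out[:,1]-np.polyval(k,out[:,0])).round(2)
E
python3 - <<'E'
from h import *
for _ in range(2):
    c=capture("side");T=get_state()["tcp_pos"]
    print(shaft(c,[T[0],T[1],T[2]-.1444],124,170),T.round(4))
E
```

```text
(array([-0.9 , -0.76]), 46, np.float64(0.05)) [0.6131 0.083  0.3138]
(array([-0.86, -0.76]), 46, np.float64(0.05)) [0.6131 0.0832 0.3138]
```

```bash
python3 -c "
from h import *
plan(.6123,.0896,.3138,-109.7)"
```

```text
t 31.85 tcp [0.6131 0.0832 0.3138] rot [-180.     0.  -109.8] F [-0.2  0.4 -3.3] w 0.0212 | spin -0.0002 shift [-0.039  0.019 -0.   ]
```

```bash
python3 -m inch '-.02 .01 0 0 .1; -.019 .009 0 0 .1; 0 0 0 0 .1; 0 0 0 0 .1; 0 0 0 0 .1; 0 0 0 0 .1; 0 0 0 0 .1; 0 0 0 0 .1'| grep -E "tcp|t_force|rot|width"
python3 - <<'E'
from h import *
c=capture("side");s=get_state();T=s["tcp_pos"]
print(shaft(c,[T[0],T[1],T[2]-.1444],124,165))
bx,by=stand(.105,0);print("vs bush axis",shaft(c,[bx,by,T[2]-.1444],124,165))
plan(.6123,.0896,.3138,-109.7)
E
```

```text
tcp_pos: [0.6124, 0.0899, 0.3137]
eef_rot: [-180.0, 0.0, -109.7]
contact_force: [0.2, -0.9, -2.9]
gripper_width: 0.0213
(array([-0.77, -0.87]), 41, np.float64(0.23))
vs bush axis (array([-0.17, -0.11]), 41, np.float64(0.08))
t 32.9 tcp [0.6124 0.0899 0.3137] rot [ 180.     0.  -109.7] F [-0.8 -0.2 -2.5] w 0.021 | spin -0.0001 shift [ 0.002 -0.    -0.001]
```

```bash
python3 -m inch '.002 0 .04 0 .1; 0 0 .05 0 .1; 0 0 .04 0 .1; 0 0 .01 0 .1; 0 0 .01 0 .1; 0 0 .01 0 .1; 0 0 0 0 .1; 0 0 0 0 .1'| grep -E "tcp|t_force|rot"
python3 -m inch '0 0 .012 0 .1; 0 0 0 0 .1; 0 0 .012 0 .1; 0 0 0 0 .1; 0 0 .012 0 .1; 0 0 0 0 .1; 0 0 0 0 .1; 0 0 0 0 .1'| grep -E "tcp|t_force|rot"
python3 -c "
from h import *
c=capture('side');T=get_state()['tcp_pos'];bx,by=stand(.105,0);print('vs bush',shaft(c,[bx,by,T[2]-.1444],136,172))
plan(.6123,.0896,.3138,-109.7)"
```

```text
tcp_pos: [0.6123, 0.0896, 0.2899]
eef_rot: [-180.0, 0.0, -109.7]
contact_force: [0.3, -0.2, -2.7]
tcp_pos: [0.6123, 0.0896, 0.2844]
eef_rot: [-180.0, 0.0, -109.7]
contact_force: [-0.7, 0.3, -3.3]
vs bush (array([-0.  , -0.06]), 36, np.float64(0.1))
t 34.95 tcp [0.6123 0.0897 0.2843] rot [-180.     0.  -109.7] F [ 0.3  1.3 -2.2] w 0.0212 | spin -0.0001 shift [ 0.001 -0.    -0.196]
```

The nose is 5 mm into the bush with no contact force, so I keep going in small steps.

```bash
python3 -m inch '0 0 .012 0 .1; 0 0 .012 0 .1; 0 0 .012 0 .1; 0 0 .012 0 .1; 0 0 0 0 .1; 0 0 0 0 .1; 0 0 0 0 .1; 0 0 0 0 .1'| grep -E "tcp|t_force|rot"
python3 -m inch '0 0 .02 0 .1; 0 0 .02 0 .1; 0 0 .02 0 .1; 0 0 .02 0 .1; 0 0 .02 0 .1; 0 0 .02 0 .1; 0 0 0 0 .1; 0 0 0 0 .1'| grep -E "tcp|t_force|rot"
python3 -c "
from h import *
plan(.6123,.0896,.194,-109.7)"
```

```text
tcp_pos: [0.6123, 0.0897, 0.2772]
eef_rot: [-180.0, 0.0, -109.7]
contact_force: [-0.8, -0.3, -2.3]
tcp_pos: [0.6123, 0.0897, 0.2592]
eef_rot: [-180.0, 0.0, -109.7]
contact_force: [-0.2, 0.6, -2.5]
t 36.95 tcp [0.6123 0.0897 0.2592] rot [-180.     0.  -109.7] F [-0.2  0.6 -2.5] w 0.0213 | spin -0.0001 shift [0.    0.    0.435]
```

```bash
python3 -m inch '0 0 .03 0 .1; 0 0 .03 0 .1; 0 0 .03 0 .1; 0 0 .01 0 .1; 0 0 .01 0 .1; 0 0 .01 0 .1; 0 0 .01 0 .1; 0 0 0 0 .1'| grep -E "tcp|t_force|rot"
python3 -m inch '0 0 .012 0 .1; 0 0 .012 0 .1; 0 0 .012 0 .1; 0 0 .012 0 .1; 0 0 0 0 .1; 0 0 0 0 .1; 0 0 0 0 .1; 0 0 0 0 .1'| grep -E "tcp|t_force|rot"
```

```text
tcp_pos: [0.6122, 0.0896, 0.2395]
eef_rot: [180.0, -0.0, -109.7]
contact_force: [0.2, -0.5, -2.6]
tcp_pos: [0.6123, 0.0897, 0.2325]
eef_rot: [-180.0, 0.0, -109.7]
contact_force: [0.2, 0.2, -3.8]
```

```bash
python3 -m inch '0 0 .02 0 .1; 0 0 .02 0 .1; 0 0 .02 0 .1; 0 0 .02 0 .1; 0 0 .02 0 .1; 0 0 .02 0 .1; 0 0 0 0 .1; 0 0 0 0 .1'| grep -E "tcp|t_force|rot"
python3 -m inch '0 0 .02 0 .1; 0 0 .02 0 .1; 0 0 .02 0 .1; 0 0 .02 0 .1; 0 0 .02 0 .1; 0 0 .02 0 .1; 0 0 0 0 .1; 0 0 0 0 .1'| grep -E "tcp|t_force|rot"
python3 - <<'E'
from h import *
plan(.6123,.0896,.1944,-109.7)
c=capture("side")  # flange height check: bright flange rows vs prediction
T=get_state()["tcp_pos"];bx,by=stand(.105,0)
q=proj(c,[[bx,by,T[2]-.1444+h] for h in(.136,.130)]);print(q.round(1))
g=cv2.cvtColor(c["color"],cv2.COLOR_BGR2GRAY);u=int(round(q[0,0]));print(int(q[0,1])-8,g[int(q[0,1])-8:int(q[0,1])+16,u-1:u+2].mean(1).round().tolist())
E
```

```text
tcp_pos: [0.6124, 0.0897, 0.2145]
eef_rot: [-180.0, 0.0, -109.7]
contact_force: [0.5, 0.1, -3.0]
tcp_pos: [0.6124, 0.0897, 0.1965]
eef_rot: [-180.0, 0.0, -109.7]
contact_force: [-0.4, 0.2, -3.9]
t 40.95 tcp [0.6124 0.0897 0.1965] rot [-180.     0.  -109.7] F [-0.4  0.2 -3.9] w 0.0214 | spin -0.0001 shift [0.    0.    0.014]
[[224.6 165.6]
 [224.7 167.7]]
157 [72.0, 71.0, 72.0, 73.0, 73.0, 73.0, 72.0, 72.0, 73.0, 66.0, 73.0, 107.0, 103.0, 66.0, 62.0, 63.0, 63.0, 63.0, 63.0, 63.0, 64.0, 64.0, 64.0, 63.0]
```

```bash
python3 -m inch '0 0 .007 0 .1; 0 0 .007 0 .1; 0 0 0 0 .1; 0 0 0 0 .1; 0 0 0 0 .1; 0 0 0 0 .1; 0 0 0 0 .1; 0 0 0 0 .1'| grep -E "tcp|force|rot"
python3 -c "
from plant import *
print(close_job())"
```

```text
tcp_pos: [0.6123, 0.0897, 0.1943]
eef_rot: [-180.0, 0.0, -109.7]
contact_force: [0.8, 0.0, -3.1]
gripper_force: 40.0
the job is handed in; nothing more can be done
None
```

The job is handed in at about 42 s; the verdict was not shown. The board is turned and seated against fence and stop, and the long plunger is held through both bushes with its nose, by my measurements, about 10 mm above the board.

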